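# Close and lock the feeder's access cover

## Robot

A 6-joint arm with a two-finger parallel gripper is mounted at the origin on the work surface. World frame = base frame: x ahead of the robot, y to its left, z up, the work surface at z = 0. Lengths are in m, angles in rad, forces in N, time in s.
With the tool pointing down it reaches from about 0.3 to 0.75 m from the base axis. Payload 8.5 kg.
Tool frame: the origin (TCP) lies midway between the tips of the shut fingers; the grasp point (between the pads) lies 19 mm behind it; z points along the fingers, y is the line along which they close (so a half turn about z gives the same grasp; the last joint's range is limited). The gripper opens to 85 mm and grips with 20 to 120 N. Pads are 22 mm wide; open, the fingers measure 114 mm over their backs; the gripper's body (76 mm by 85 mm) begins 54 mm behind the grasp point. The pads swing forward as they close: fully open they stand 13 mm farther back than shut.
Start: joints at [-1.349, 0.381, 1.297, -0, 1.464, -0.215], TCP at [0.233, -0.498, 0.231] pointing down, gripper open.
Joint ranges: [-3.11, 3.11], [-0.89, 2.33], [0.22, 2.48], [-1.42, 4.56], [0.17, 2.85], [-2.88, 2.88]. Speed limits (rad/s): [2.39, 2.39, 3.14, 3.14, 3.14, 3.14].

## Interface

Orientations are given as a unit quaternion [x, y, z, w].
In Python, from plant import monitor, cams, r gives the robot as it stands. The module is installed in compiled form; this text tells all that it offers.
- The arm moves only by the tool send_rows, never from a script. Its arguments are lists of equal length, an entry for each row: "xyz": the shift along the tool's x, y, z scaled (see below), a list of three; "delta_rot": the turn, a rotation vector about the tool's x, y, z scaled (see below), a list of three; "grip": the opening in per cent of the stroke, from 0 (shut) to 100 (fully open). A call has exactly 5 rows; each row shifts and turns the commanded pose from where the row before left it, along the tool's axes as they then stand; what a row does not reach is not made up. The controller multiplies each number of a shift by 0.025 m and each number of a turn by 180 degrees. A row lasts 1/10 s, in which the tool goes at most 50 mm and 8.59 degrees, less where a joint would pass 70% of its speed; a pose out of reach is approached as far as the arm can. A call with a number of a shift or a turn outside -1 to 1 is refused whole. A call with a gripper value outside its range is refused whole. The fingers move at their own pace and stop on an object; the grip force is fixed at half the most. Time passes only in rows, so rows that do not move let the fingers close, or fill a call up. It gives the time, the measured TCP pose, the force, the opening and the grip force at its end, in the units of the state.
- monitor.observe(): the state, without advancing time (a new reading comes with each control period).
- cams.grab_frame(name): name is "side" or "top" or "wrist"; returns a dict with "img" (420x560x3 uint8, red, green, blue), "fx", "fy", "cx", "cy" (pixels), "pose" (4x4, takes a point from camera to world coordinates); the wrist camera has in their place "mount" (4x4, takes a point from camera to tool coordinates, whose origin is the TCP and whose axes are the flange's). Camera axes: x right, y down, z forward; pixel columns grow to the right and rows downward; lengths in m; the calibration is good to about 2 mm. A picture is of the moment at which its call begins: read the wrist's pose just before it. There is no depth.
- r.hand_in(): hands the job in; it is judged then, once.
The state is a dict: "clock": time; "joints": joint angles; "qvel": joint speeds; "joint_torque": joint torques, N m; "tool_pos": TCP position; "orientation": TCP orientation; "wrist_force": force on the tool from outside, world axes, zero at the start; "wrist_torque": the same for the moment, N m; "grip_width": opening from 0.0 (shut) to 1.0 (fully open); "grasp_force": force on a finger pad.
Only numpy, scipy, OpenCV 4.12 (cv2) and the standard library are available. Lean on these libraries where they do the work, as an engineer would, in place of code of your own. Each camera call takes 0.05 s, during which the arm holds its last target. There are 200 camera calls.

## Task

The access cover on the carousel feeder's drive box has been left open: push it fully shut, then push its sprung quarter-turn stud in and turn it clockwise until it locks, and let go. Leave the carousel, the red power button, the chassis plate and the chip carrier as they are.

Things in the scene. Friction and masses are not known exactly. Their poses are not given: they have to be found in the camera images.
- feeder: Carousel feeder, fixed to the table: green drive box 200 x 150 mm (own x -110 to +90 mm, y -75 to +75 mm), 54 mm high; cast deck at 60 mm, two cast guide strips along its sides (53 to 75 mm from the middle, top at 66 mm). Origin: table level, under the middle of the deck; x axis = direction in which the cover shuts, z up. Carousel on its +y side, crank beyond the cover (+x).
- cover (a joint): How far the steel cover is open, m: 0 = shut at its stop, at most 0.060. Plate 130 x 100 x 4 mm, top 65 mm above the table; slides along feeder x (shuts towards +x), about 2 N friction, stays where left; shut it spans feeder x -70 to +60 mm. The stud enters its hole only within about 5 mm of shut; a tapered throat draws the cover in over these last mm as the stud goes in.
- lip (a point): Middle of the top edge of the cover's folded-up lip, on its outer face (away from the stud). The lip stands at the cover's -x end: 80 mm long across (along y), 4 mm thick, 16 mm high above the cover's top. The stud's axis is 45 mm from it, towards +x. Axes parallel to the feeder's.
- stud_press (a joint): How far the stud is pushed in, m: 0 = sprung out. The spring takes 5 N to start and about 11 N at the bottom stop (0.0125). It must be in by at least about 0.011 before it can turn. Let go part-way round, it stays in at about 0.011; locked, it rises to about 0.008 and stays.
- stud_turn (a joint): Turn of the stud, rad, clockwise seen from above: 0 = unlocked (bar across the cover, parallel to the lip), stop at 1.571 = locked (bar along the cover's slide). A keyway keeps it near 0 (play 0.2 rad) until pushed in; let go at the end of the turn, it springs up into a notch that holds it near 1.571 (play 0.2 rad).
- stud_head (a point): Middle of the top of the stud's grip bar, on the stud's axis, 107 mm above the table when sprung out. Black bar 50 mm long (point y), 12 mm thick (point x), 24 mm tall, on a round brass flange, 54 mm across and 4 mm thick; fingertips can press on the flange's upper face, 24 mm below this point and 18 mm over the cover when out. Axes turn with the stud; at turn 0 parallel to the feeder's.
- carousel_rim (a point): Point on the top of the rim of the carousel: grey round tray with beige key caps, radius 92 mm, axis at y = +190 mm of the feeder's frame, top at 57 mm. It turns if knocked, or if the crank is.
- power (a joint): Travel of the red power button, m: 0 = up, 0.006 = pressed. It stands on the table on the feeder's -y side.
- chassis: Loose steel chassis plate, 110 x 75 x 8 mm, lying flat on the table on the feeder's -y side; origin at the middle of its underside.
- chip_carrier: Loose white ceramic chip carrier, 52 x 18 x 6 mm, lying flat on the table on the feeder's -y side; origin at the middle of its underside.
- crank_axis (a point): Top of the cast aluminium crank's hub on its upright axis, 86 mm above the table, 118 mm from the feeder's origin along its +x. The arm (72 to 82 mm high) points away from the cover, with a black handle 50 mm out, its top at 117 mm.

How it is judged:
By the outcome, as a careful person would: the job done as asked, in the order asked, and still so for the second after the job is handed in, with the robot touching nothing.
It also fails if it takes over 48 s, if anything falls off the work surface, if the arm or the gripper's body presses on something with over 40 N, if the wrist force passes 120 N, or if a joint passes its speed limit or range.

## Working session

There is one attempt and no reset: what is moved stays moved. The work goes in short steps, Python scripts to look and compute and a tool call to move; the robot and the scene stay as the last step left them, time stands still between calls to the robot, and variables do not carry over. Pictures are saved under pics/ and viewed, at most 10 in all, crops included, and the job is handed in when it is done.

Besides the shell and the picture viewer there is one more tool, called after ">>>" as a command line: name --argument value ..., lists and objects as JSON in quotes. send_rows: Moves the arm, as the interface text tells. Shifts and turns lie within -1 to 1; 1 stands for 0.025 m of shift or 180 degrees of turn. Its arguments: {"type":"object","properties":{"xyz":{"type":"array"},"delta_rot":{"type":"array"},"grip":{"type":"array"}},"required":["xyz","delta_rot","grip"]}

```bash
mkdir -p pics; cat > h.py <<'E'
import numpy as np, cv2
from plant import monitor, cams, r
from scipy.spatial.transform import Rotation as R
def grab(n,save=None):
    s=monitor.observe(); f=cams.grab_frame(n)
    if 'pose' in f: T=np.array(f['pose'])
    else:
        W=np.eye(4); W[:3,:3]=R.from_quat(s['orientation']).as_matrix(); W[:3,3]=s['tool_pos']; T=W@np.array(f['mount'])
    f['T']=T
    if save: cv2.imwrite('pics/'+save,cv2.cvtColor(np.array(f['img']),cv2.COLOR_RGB2BGR))
    return f
def ray(f,u,v,z):
    T=f['T']; d=T[:3,:3]@np.array([(u-f['cx'])/f['fx'],(v-f['cy'])/f['fy'],1]); o=T[:3,3]
    return o+d*(z-o[2])/d[2]
def proj(f,p):
    T=f['T']; c=T[:3,:3].T@(np.array(p)-T[:3,3]); return np.array([f['cx']+f['fx']*c[0]/c[2],f['cy']+f['fy']*c[1]/c[2]])
E
python3 - <<'E'
from h import *
f=grab('top','top1.png');g=grab('side','side1.png')
for k in (f,g): print(k['T'].round(3),k['fx'],k['cx'],k['cy'])
s=monitor.observe(); print({k:np.round(v,3) for k,v in s.items()})
E
```

```text
[[-0.101 -0.975  0.198  0.402]
 [-0.995  0.099 -0.024  0.046]
 [ 0.004 -0.199 -0.98   0.887]
 [ 0.     0.     0.     1.   ]] 383.3607576023275 274.86280293126134 211.4540209754899
[[ 0.961 -0.187  0.204  0.375]
 [-0.277 -0.648  0.71  -0.585]
 [-0.    -0.738 -0.674  0.666]
 [ 0.     0.     0.     1.   ]] 496.11461802033364 290.450893219693 219.36794155814496
{'clock': np.float64(0.1), 'joints': array([-1.349,  0.381,  1.298, -0.   ,  1.464, -0.215]), 'qvel': array([ 0.   , -0.   , -0.003, -0.   ,  0.002,  0.   ]), 'joint_torque': array([ 4.0000e-03, -4.4923e+01, -2.3166e+01, -0.0000e+00,  4.0000e-03,
       -0.0000e+00]), 'tool_pos': array([ 0.233, -0.498,  0.231]), 'orientation': array([ 0.976,  0.217, -0.   , -0.001]), 'wrist_force': array([0.386, 0.468, 0.101]), 'wrist_torque': array([-0.059, -0.005, -0.044]), 'grasp_force': np.float64(0.0), 'grip_width': np.float64(0.996)}
```

View pics/top1.png

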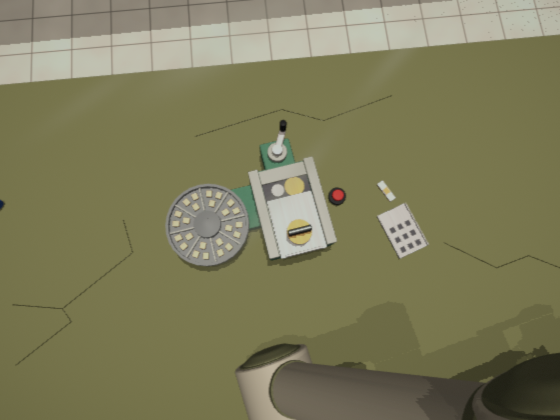

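View pics/side1.png

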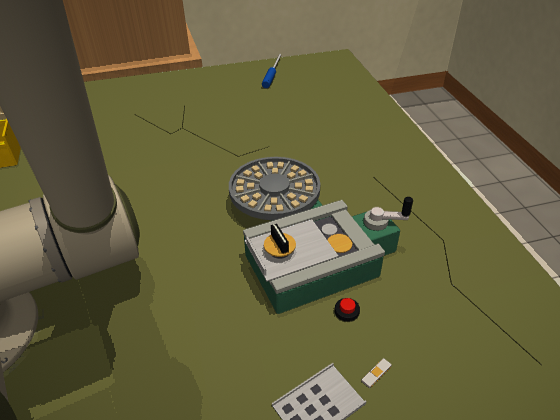

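The top view shows the stud at about (300,231), the crank hub at (277,151) and the carousel centre at (207,224). The cover is open towards the image bottom, so it shuts up the image, towards the crank.

```bash
python3 - <<'E'
from h import *
f=grab('top'); g=grab('side')
hsv=cv2.cvtColor(f['img'],cv2.COLOR_RGB2HSV)
m=cv2.inRange(hsv,(15,130,120),(30,255,255))
n,l,st,c=cv2.connectedComponentsWithStats(m)
for i in range(1,n):
    if st[i,4]>30: print('yellow',st[i],c[i].round(1),ray(f,*c[i],0.083).round(4))
b=cv2.inRange(hsv,(0,0,0),(179,255,45)); b[:215]=0;b[250:]=0;b[:,:280]=0;b[:,320:]=0
p=cv2.findNonZero(b); print('bar',cv2.minAreaRect(p),len(p))
# crank hub, carousel
C=ray(f,277,151,0.086); K=ray(f,207,224,0.057); print('crank',C,'car',K)
hs=cv2.HoughCircles(cv2.cvtColor(f['img'],cv2.COLOR_RGB2GRAY),cv2.HOUGH_GRADIENT,1,100,param1=100,param2=30,minRadius=36,maxRadius=46); print(hs)
im=cv2.cvtColor(f['img'],cv2.COLOR_RGB2BGR)[130:270,230:350]
cv2.imwrite('pics/c1.png',cv2.resize(im,None,fx=4,fy=4,interpolation=cv2.INTER_CUBIC))
cv2.imwrite('pics/c2.png',cv2.resize(cv2.cvtColor(g['img'],cv2.COLOR_RGB2BGR)[190:310,235:425],None,fx=4,fy=4,interpolation=cv2.INTER_CUBIC))
E
```

```text
bar ((299.4585266113281, 232.3444061279297), (1.1594818830490112, 19.646774291992188), 75.0685806274414) 25
crank [0.69863942 0.00780551 0.086     ] car [0.5568265  0.17648749 0.057     ]
[[[207.5 229.5  41. ]]]
```

View pics/c1.png

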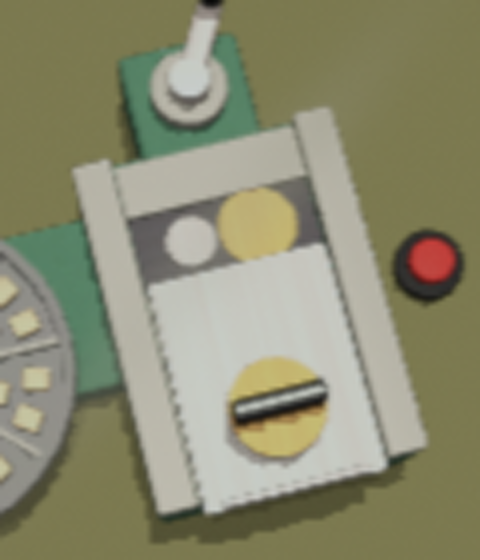

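View pics/c2.png

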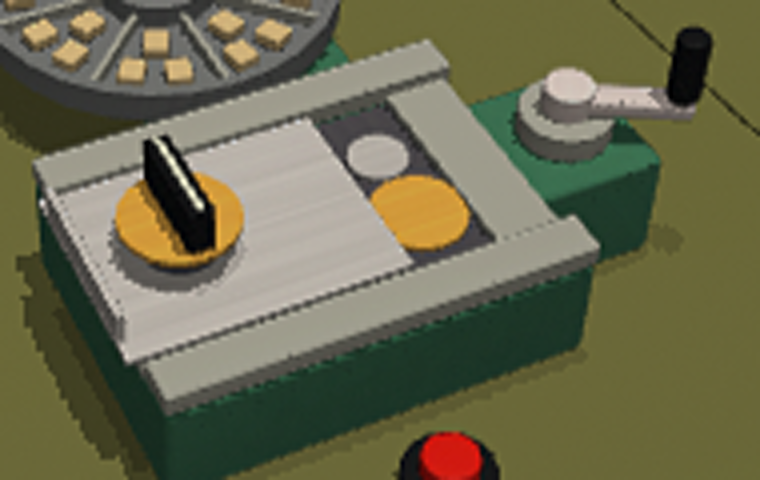

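The crops show the cover about 50 mm open, with the bar parallel to the lip. The lip is at the lower end: crop (205,513)–(385,467), which is full-image (281,258)–(326,247). The bar's centre is at about (299.7,230).

```bash
python3 - <<'E'
from h import *
f=grab('top')
q=lambda u,v,z: ray(f,230+u/4,130+v/4,z)[:2]
ang=lambda a,b: np.degrees(np.arctan2(*(b-a)[::-1]))
L0,L1,R0,R1=q(75,170,.066),q(163,515,.066),q(330,108,.066),q(427,450,.066)
print('strips',ang(L1,L0),ang(R1,R0),ang(L0,R0)+90,'bar',ang(q(236,410,.107),q(324,388,.107))+90)
cen=(L0+L1+R0+R1)/4; print('cen(-10,0)',cen)
C=q(190,78,.086); K=ray(f,207.2,223.5,.057)[:2]
print('crank->car yaw',ang(C,K)-np.degrees(np.arctan2(190,-118)),np.linalg.norm(C-K),np.hypot(190,118))
B=q(279,398,.107); 
yaw=np.radians((ang(L1,L0)+ang(R1,R0))/2); ex=np.array([np.cos(yaw),np.sin(yaw)]);ey=np.array([-ex[1],ex[0]])
O1=C-118*ex/1000; O2=cen+.01*ex; O3=K-.19*ey
print('O',O1,O2,O3,'crank-cen',ang(cen,C)); O=(O1+O2+O3)/3
print('stud in feeder',(B-O)@ex,(B-O)@ey,'world',B)
for u,v in ((205,513),(385,467)):
  p=q(u,v,.067)-O; print('lip',p@ex,p@ey)
E
```

```text
strips 8.667958404181878 8.245155275139476 8.510187479235498 bar 8.34331022589906
cen(-10,0) [ 0.57479743 -0.01281979]
crank->car yaw 8.50687338286535 0.2225739756616918 223.6604569431083
O [ 0.58528007 -0.0110016 ] [ 0.58468871 -0.0113492 ] [ 0.58583376 -0.01195672] crank-cen 8.570962008658366
stud in feeder -0.0689815469880884 0.0012799530863152001 world [ 0.51684773 -0.02031419]
lip -0.11375123050096665 0.05130406017918253
lip -0.11374308060406163 -0.04832147244123331
```

```bash
cat >> h.py <<'E'
O=np.array([.5853,-.0114]); YAW=np.radians(8.5)
ex=np.array([np.cos(YAW),np.sin(YAW)]); ey=np.array([-ex[1],ex[0]])
def W(x,y,z): return np.r_[O+x*ex+y*ey,z]
def tool(): 
    s=monitor.observe(); return np.array(s['tool_pos']),R.from_quat(s['orientation']),s
def where():
    p,Q,s=tool(); d=p[:2]-O; x=Q.as_matrix()[:,0]
    print('feeder',np.round([d@ex,d@ey,p[2]],4),'a',np.degrees(np.arctan2(x[1],x[0])).round(2),'F',np.round(s['wrist_force'],1),'M',np.round(s['wrist_torque'],2),'t',s['clock'],'w',np.round(s['grip_width'],3),'j6',np.round(s['joints'][5],2))
def plan(target,a_deg,n):
    p,Q,s=tool(); x=Q.as_matrix()[:,0]; a0=np.arctan2(x[1],x[0]); a1=np.radians(a_deg)
    Qt=lambda a: R.from_matrix(np.array([[np.cos(a),np.sin(a),0],[np.sin(a),-np.cos(a),0],[0,0,-1]]))
    tgt=Qt(a1); t0=Q
    full=(t0.inv()*tgt).as_rotvec(); dr=full/n; X=[];D=[];cur=t0;pos=p.copy()
    for i in range(n):
        want=p+(target-p)*(i+1)/n
        sh=np.round(cur.inv().apply(want-pos)/.025,2); rr=np.round(dr/np.pi,4)
        pos=pos+cur.apply(sh*.025); cur=cur*R.from_rotvec(rr*np.pi); X.append(sh.tolist()); D.append(rr.tolist())
    for i in range(0,n,5): print(X[i:i+5],D[i])
E
python3 - <<'E'
from h import *
where(); plan(W(-.155,0,.16),98.5,20)
E
```

```text
feeder [-0.4207 -0.4294  0.2311] a 25.03 F [-0.6  0.4 -0.4] M [ 0.03  0.01 -0.  ] t 0.25 w 1.0 j6 -0.22
[[0.75, -0.67, 0.14], [0.8, -0.62, 0.15], [0.83, -0.57, 0.14], [0.87, -0.52, 0.14], [0.9, -0.46, 0.14]] [-0.0, -0.0, -0.0204]
[[0.93, -0.4, 0.15], [0.95, -0.34, 0.14], [0.97, -0.28, 0.14], [0.99, -0.21, 0.14], [0.99, -0.16, 0.15]] [-0.0, -0.0, -0.0204]
[[1.01, -0.08, 0.14], [1.01, -0.03, 0.14], [1.01, 0.04, 0.14], [1.0, 0.11, 0.15], [1.0, 0.17, 0.14]] [-0.0, -0.0, -0.0204]
[[0.98, 0.23, 0.14], [0.97, 0.3, 0.14], [0.94, 0.36, 0.15], [0.92, 0.41, 0.14], [0.89, 0.48, 0.14]] [-0.0, -0.0, -0.0204]
```

>>> send_rows --xyz '[[0.75,-0.67,0.14],[0.8,-0.62,0.15],[0.83,-0.57,0.14],[0.87,-0.52,0.14],[0.9,-0.46,0.14]]' --delta_rot '[[0,0,-0.0204],[0,0,-0.0204],[0,0,-0.0204],[0,0,-0.0204],[0,0,-0.0204]]' --grip '[0,0,0,0,0]'

```text
clock: 0.75
tool_pos: [0.2827, -0.3813, 0.2134]
orientation: [0.929, 0.371, 0.0, -0.0]
wrist_force: [1.4, 0.0, 0.1]
grip_width: 0.143
grasp_force: 0.0
```

>>> send_rows --xyz '[[0.93,-0.4,0.15],[0.95,-0.34,0.14],[0.97,-0.28,0.14],[0.99,-0.21,0.14],[0.99,-0.16,0.15]]' --delta_rot '[[0,0,-0.0204],[0,0,-0.0204],[0,0,-0.0204],[0,0,-0.0204],[0,0,-0.0204]]' --grip '[0,0,0,0,0]'

```text
clock: 1.25
tool_pos: [0.3325, -0.2655, 0.1955]
orientation: [0.858, 0.514, 0.0, 0.0]
wrist_force: [0.2, 0.7, 0.6]
grip_width: 0.002
grasp_force: 0.0
```

>>> send_rows --xyz '[[1,-0.08,0.14],[1,-0.03,0.14],[1,0.04,0.14],[1,0.11,0.15],[1,0.17,0.14]]' --delta_rot '[[0,0,-0.0204],[0,0,-0.0204],[0,0,-0.0204],[0,0,-0.0204],[0,0,-0.0204]]' --grip '[0,0,0,0,0]'

```text
clock: 1.75
tool_pos: [0.3822, -0.1501, 0.1777]
orientation: [0.765, 0.644, 0.0, 0.0]
wrist_force: [0.2, 0.2, -0.2]
grip_width: 0.0
grasp_force: 0.0
```

>>> send_rows --xyz '[[0.98,0.23,0.14],[0.97,0.3,0.14],[0.94,0.36,0.15],[0.92,0.41,0.14],[0.89,0.48,0.14]]' --delta_rot '[[0,0,-0.0204],[0,0,-0.0204],[0,0,-0.0204],[0,0,-0.0204],[0,0,-0.0204]]' --grip '[0,0,0,0,0]'

```text
clock: 2.25
tool_pos: [0.4321, -0.0341, 0.16]
orientation: [0.652, 0.758, -0.0, 0.0]
wrist_force: [-0.0, 0.1, -0.6]
grip_width: 0.0
grasp_force: 0.0
```

```bash
python3 - <<'E'
from h import *
where(); plan(W(-.15,0,.074),98.5,5)
f=grab('wrist','w1.png')
for n,p in dict(stud=W(-.069,.001,.107),lip=W(-.114,0,.081)).items(): print(n,proj(f,p))
E
```

```text
feeder [-0.1549  0.0002  0.16  ] a 98.62 F [-0.   0.1 -0.6] M [-0.02 -0.02 -0.03] t 2.25 w 0.0 j6 -0.5
[[-0.0, 0.04, 0.69], [-0.0, 0.04, 0.69], [-0.0, 0.04, 0.68], [-0.0, 0.04, 0.69], [-0.01, 0.04, 0.69]] [0.0, 0.0, 0.0001]
stud [417.15924475 233.55894033]
lip [340.16095181 222.13532588]
```

View pics/w1.png

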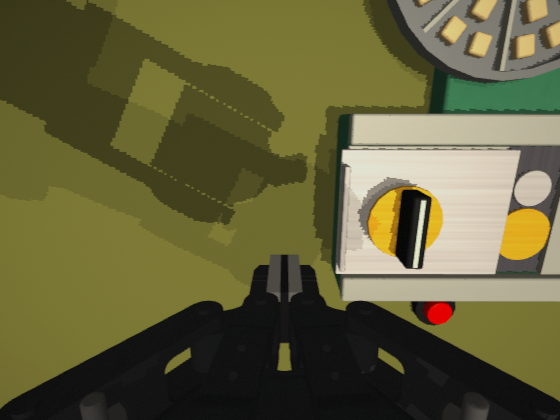

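The wrist view matches the estimate: the bar is at about (415,229) and the lip's outer edge at column 342. The fingers are clear of the cover, on the outer side of the lip. Next I lower the fingers beside the lip.

>>> send_rows --xyz '[[0,0,0.69],[0,0,0.69],[0,0,0.69],[0,0,0.69],[0,0,0.69]]' --delta_rot '[[0,0,0],[0,0,0],[0,0,0],[0,0,0],[0,0,0]]' --grip '[0,0,0,0,0]'

```text
clock: 2.8
tool_pos: [0.4318, -0.0352, 0.0732]
orientation: [0.653, 0.757, 0.0, 0.0]
wrist_force: [0.3, -0.7, 0.3]
grip_width: 0.003
grasp_force: 0.0
```

>>> send_rows --xyz '[[0,0.4,0],[0,0.4,0],[0,0.4,0],[0,0.4,0],[0,0.4,0]]' --delta_rot '[[0,0,0],[0,0,0],[0,0,0],[0,0,0],[0,0,0]]' --grip '[0,0,0,0,0]'

```text
clock: 3.3
tool_pos: [0.4823, -0.0277, 0.0744]
orientation: [0.653, 0.757, 0.0, 0.0]
wrist_force: [-3.3, -1.9, 4.3]
grip_width: -0.002
grasp_force: 2.5
```

```bash
python3 - <<'E'
from h import *
where()
E
```

```text
feeder [-0.1043 -0.0009  0.0744] a 98.48 F [-3.3 -1.9  4.3] M [-0.22  0.35 -0.04] t 3.3 w -0.002 j6 -0.45
```

>>> send_rows --xyz '[[0,0.16,0],[0,0.16,0],[0,0.16,0],[0,0.1,0],[0,0.06,0]]' --delta_rot '[[0,0,0],[0,0,0],[0,0,0],[0,0,0],[0,0,0]]' --grip '[0,0,0,0,0]'

```text
clock: 3.8
tool_pos: [0.4977, -0.0255, 0.0744]
orientation: [0.653, 0.757, 0.0, 0.001]
wrist_force: [-1.3, -0.0, 5.9]
grip_width: 0.0
grasp_force: 3.7
```

```bash
python3 - <<'E'
from h import *
where()
E
```

```text
feeder [-0.0887 -0.001   0.0744] a 98.48 F [-1.3 -0.   5.9] M [-0.03  0.33 -0.05] t 3.8 w 0.0 j6 -0.44
```

>>> send_rows --xyz '[[0,0.05,0],[0,0.05,0],[0,0.05,0],[0,0.04,0],[0,0,0]]' --delta_rot '[[0,0,0],[0,0,0],[0,0,0],[0,0,0],[0,0,0]]' --grip '[0,0,0,0,0]'

```text
clock: 4.3
tool_pos: [0.5024, -0.0248, 0.0744]
orientation: [0.653, 0.757, 0.0, 0.001]
wrist_force: [-1.2, 0.6, 5.4]
grip_width: -0.0
grasp_force: 3.2
```

```bash
python3 - <<'E'
from h import *
where()
f=grab('wrist','w2.png')
hsv=cv2.cvtColor(f['img'],cv2.COLOR_RGB2HSV)
E
```

```text
feeder [-0.084  -0.001   0.0744] a 98.47 F [-1.2  0.6  5.4] M [ 0.06  0.18 -0.03] t 4.3 w -0.0 j6 -0.43
```

View pics/w2.png

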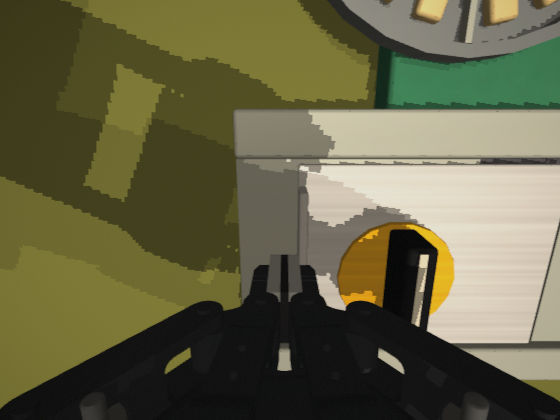

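The wrist view shows the fingertips against the lip at about (300,270). The cover's far end is at about column 545, close to the recess's far end. I keep pushing in small steps until the force rises.

>>> send_rows --xyz '[[0,0.04,0],[0,0.04,0],[0,0.04,0],[0,0.04,0],[0,0,0]]' --delta_rot '[[0,0,0],[0,0,0],[0,0,0],[0,0,0],[0,0,0]]' --grip '[0,0,0,0,0]'

```text
clock: 4.85
tool_pos: [0.5063, -0.0242, 0.0744]
orientation: [0.653, 0.757, 0.0, 0.001]
wrist_force: [-1.0, 0.3, 4.7]
grip_width: -0.0
grasp_force: 3.3
```

```bash
python3 - <<'E'
from h import *
where()
E
```

```text
feeder [-0.08   -0.001   0.0744] a 98.47 F [-1.   0.3  4.7] M [-0.07  0.13  0.01] t 4.85 w -0.0 j6 -0.43
```

>>> send_rows --xyz '[[0,0.04,0],[0,0.04,0],[0,0.04,0],[0,0,0],[0,0,0]]' --delta_rot '[[0,0,0],[0,0,0],[0,0,0],[0,0,0],[0,0,0]]' --grip '[0,0,0,0,0]'

```text
clock: 5.35
tool_pos: [0.5093, -0.0237, 0.0744]
orientation: [0.653, 0.757, 0.0, 0.001]
wrist_force: [-1.3, -1.0, 5.1]
grip_width: -0.002
grasp_force: 3.2
```

```bash
python3 - <<'E'
from h import *
where()
f=grab('wrist')
hsv=cv2.cvtColor(f['img'],cv2.COLOR_RGB2HSV)
m=cv2.inRange(hsv,(15,150,120),(25,255,255)); m[:200]=0; m[330:]=0
im=cv2.cvtColor(f['img'],cv2.COLOR_RGB2BGR)
cv2.imwrite('pics/w3.png',np.hstack([cv2.resize(im[150:300,200:560],None,fx=2,fy=2)]))
E
```

```text
feeder [-0.077  -0.001   0.0744] a 98.47 F [-1.3 -1.   5.1] M [-0.05  0.17 -0.04] t 5.35 w -0.002 j6 -0.43
```

View pics/w3.png

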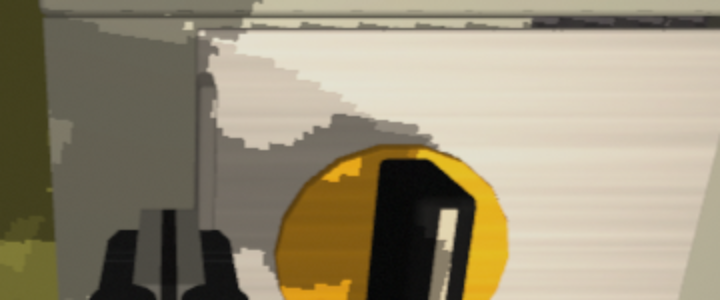

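The lip's outer face is at crop column 200 and touches the fingertips, so the tips are about 8 mm half-thick. By that figure the cover should be within a couple of mm of its stop, so I push on with force checks.

>>> send_rows --xyz '[[0,0.03,0],[0,0.03,0],[0,0.02,0],[0,0,0],[0,0,0]]' --delta_rot '[[0,0,0],[0,0,0],[0,0,0],[0,0,0],[0,0,0]]' --grip '[0,0,0,0,0]'

```text
clock: 5.9
tool_pos: [0.5112, -0.0234, 0.0744]
orientation: [0.653, 0.757, 0.0, 0.001]
wrist_force: [-1.7, -0.0, 4.9]
grip_width: 0.002
grasp_force: 3.3
```

```bash
python3 - <<'E'
from h import *
where()
E
```

```text
feeder [-0.0751 -0.001   0.0744] a 98.47 F [-1.7 -0.   4.9] M [-0.07  0.19 -0.03] t 5.9 w 0.002 j6 -0.43
```

>>> send_rows --xyz '[[0,0.03,0],[0,0.03,0],[0,0.02,0],[0,0,0],[0,0,0]]' --delta_rot '[[0,0,0],[0,0,0],[0,0,0],[0,0,0],[0,0,0]]' --grip '[0,0,0,0,0]'

```text
clock: 6.4
tool_pos: [0.5124, -0.0232, 0.0744]
orientation: [0.653, 0.757, -0.0, 0.0]
wrist_force: [-5.0, -0.9, 7.5]
grip_width: -0.001
grasp_force: 5.0
```

```bash
python3 - <<'E'
from h import *
where()
f=grab('wrist'); g=grab('top')
im=cv2.cvtColor(f['img'],cv2.COLOR_RGB2HSV)
# lip outer face / plate -x edge, far cover end not visible; flange ellipse
m=cv2.inRange(im,(15,150,100),(28,255,255)); m[:170]=0; m[:,:320]=0
cs,_=cv2.findContours(m,cv2.RETR_EXTERNAL,cv2.CHAIN_APPROX_NONE)
h=cv2.convexHull(np.vstack([c for c in cs if len(c)>40])); (u,v),(d1,d2),_=cv2.fitEllipse(h); print('flange',u,v,d1,d2)
p=ray(f,u,v,.083)[:2]-O; print('flange feeder',p@ex,p@ey)
hs=cv2.cvtColor(g['img'],cv2.COLOR_RGB2HSV); m=cv2.inRange(hs,(15,90,100),(28,255,255)); m[:160]=0;m[270:]=0;m[:,:255]=0;m[:,350:]=0
n,l,st,c=cv2.connectedComponentsWithStats(m)
for i in range(1,n):
  if st[i,4]>20: q=ray(g,*c[i],.083)[:2]-O; print('top',st[i],c[i],q@ex,q@ey)
g0=f['img'][250,285:320].mean(1).astype(int); print(g0)
E
```

```text
feeder [-0.0738 -0.0009  0.0744] a 98.48 F [-5.  -0.9  7.5] M [-0.25  0.8   0.06] t 6.4 w -0.001 j6 -0.42
flange 395.50396728515625 274.7549133300781 103.22339630126953 117.36849975585938
flange feeder -0.02240691588914084 0.0026896116959930784
[ 92  91  92  92  92  91  92  92  91  92  92  86  71  70  87 100 103 103
 103 103 101  92  98 106 107 107 108 107 106 107 107 107 107 107 107]
```

>>> send_rows --xyz '[[0,0.03,0],[0,0.02,0],[0,0,0],[0,0,0],[0,0,0]]' --delta_rot '[[0,0,0],[0,0,0],[0,0,0],[0,0,0],[0,0,0]]' --grip '[0,0,0,0,0]'

```text
clock: 7.0
tool_pos: [0.5126, -0.0232, 0.0743]
orientation: [0.653, 0.757, -0.001, -0.001]
wrist_force: [-10.4, -3.5, 11.2]
grip_width: -0.002
grasp_force: 7.6
```

```bash
python3 - <<'E'
from h import *
where()
E
```

```text
feeder [-0.0737 -0.0009  0.0743] a 98.49 F [-10.4  -3.5  11.2] M [-0.58  1.58 -0.01] t 7.0 w -0.002 j6 -0.42
```

The force rises to about 11 N with no further motion, so the cover is at its stop. I back off, rise and go over the stud.

>>> send_rows --xyz '[[0,-0.3,0],[0,-0.2,0],[0,0,-1],[0,0,-1],[0,0,-1]]' --delta_rot '[[0,0,0],[0,0,0],[0,0,0],[0,0,0],[0,0,0]]' --grip '[0,0,0,0,0]'

```text
clock: 7.5
tool_pos: [0.5012, -0.0247, 0.1495]
orientation: [0.653, 0.757, -0.0, -0.0]
wrist_force: [0.5, 0.6, 0.4]
grip_width: 0.002
grasp_force: 0.0
```

```bash
python3 - <<'E'
from h import *
where()
f=grab('wrist','w4.png'); 
im=cv2.cvtColor(f['img'],cv2.COLOR_RGB2HSV)
m=cv2.inRange(im,(15,150,100),(28,255,255)); m[:,:310]=0
cs,_=cv2.findContours(m,cv2.RETR_EXTERNAL,cv2.CHAIN_APPROX_NONE)
for c in cs:
  if len(c)>40: print(cv2.boundingRect(c))
h=cv2.convexHull(np.vstack([c for c in cs if len(c)>40])); (u,v),(d1,d2),_=cv2.fitEllipse(h); print('flange',u,v,d1,d2)
p=ray(f,u,v,.083)[:2]-O; print('flange feeder',p@ex,p@ey)
plan(W(-.0225,.001,.150),98.5,5)
E
```

```text
feeder [-0.0851 -0.0007  0.1495] a 98.46 F [0.5 0.6 0.4] M [-0.08 -0.07 -0.02] t 7.5 w 0.002 j6 -0.43
(335, 188, 78, 73)
flange 373.86846923828125 224.1942596435547 72.38058471679688 79.26490020751953
flange feeder -0.023573271226966827 0.0017113917198518219
[[0.02, 0.49, 0.03], [0.02, 0.49, 0.03], [0.02, 0.48, 0.03], [0.02, 0.49, 0.03], [0.01, 0.49, 0.02]] [0.0003, 0.0002, -0.0]
```

View pics/w4.png

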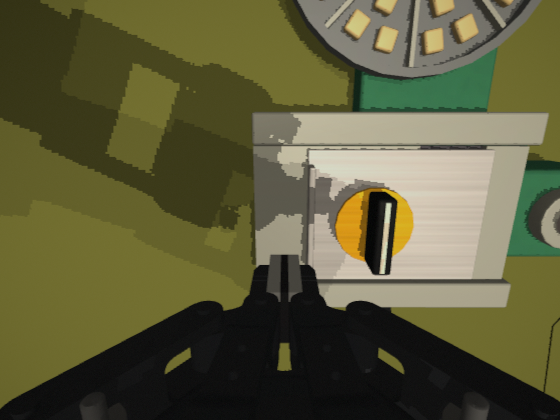

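The wrist view shows the cover shut: its far end meets the deck frame at about column 492. The bar is at about (380,232) and the flange centre at (374,224), still unturned. I move over it with the gripper part open.

>>> send_rows --xyz '[[0.02,0.49,0],[0.02,0.49,0],[0.02,0.49,0],[0.02,0.49,0],[0.01,0.49,0]]' --delta_rot '[[0,0,0],[0,0,0],[0,0,0],[0,0,0],[0,0,0]]' --grip '[45,45,45,45,45]'

```text
clock: 8.05
tool_pos: [0.5621, -0.0133, 0.1484]
orientation: [0.653, 0.757, -0.0, -0.0]
wrist_force: [-0.5, -0.1, 0.4]
grip_width: 0.454
grasp_force: 0.0
```

```bash
python3 - <<'E'
from h import *
where()
f=grab('wrist','w5.png'); print([proj(f,W(-.0235,y,.107)).round(0) for y in (-.0235,.0015,.0265)])
plan(W(-.0235,.0015,.086),98.5,5)
E
```

```text
feeder [-0.0233  0.0015  0.1484] a 98.47 F [-0.5 -0.1  0.4] M [-0.07  0.03  0.08] t 8.05 w 0.454 j6 -0.38
[array([283., 278.]), array([283., 241.]), array([283., 202.])]
[[0.0, -0.01, 0.5], [0.0, -0.02, 0.5], [0.0, -0.01, 0.5], [0.0, -0.01, 0.5], [0.0, -0.02, 0.5]] [0.0, -0.0, -0.0]
```

View pics/w5.png

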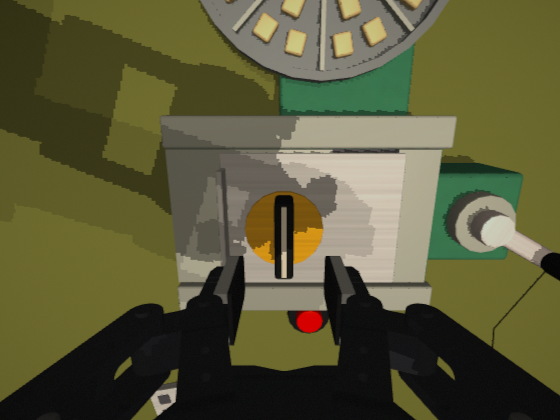

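The view shows the bar centred between the fingers at column 284, over rows 196–278, and the flange spanning rows 191–265. I refine the y position before descending.

```bash
python3 - <<'E'
from h import *
f=grab('wrist'); g=grab('top'); F=lambda p:(np.r_[(p[:2]-O)@ex,(p[:2]-O)@ey].round(4))
im=cv2.cvtColor(f['img'],cv2.COLOR_RGB2HSV)
m=cv2.inRange(im,(15,150,80),(28,255,255)); m[:,:235]=0; m[:,335:]=0;m[:180]=0;m[275:]=0
h=cv2.convexHull(cv2.findNonZero(cv2.morphologyEx(m,cv2.MORPH_OPEN,np.ones((3,3))))); e=cv2.fitEllipse(h); print(e,F(ray(f,*e[0],.083)))
b=cv2.inRange(im,(0,0,0),(179,255,60)); b[:185]=0;b[290:]=0;b[:,:262]=0;b[:,306:]=0
n,l,st,c=cv2.connectedComponentsWithStats(b); i=1+st[1:,4].argmax(); print('bar',st[i])
x,y,w,hh,_=st[i]; print(F(ray(f,x+w/2,y,.107)),F(ray(f,x+w/2,y+hh,.107)),F(ray(f,x+w/2,y+hh,.083)))
T=f['T']; print('cam',F(T[:3,3]),T[2,3])
# feeder strips' y centring: outer edges of the strips on column 290 at z .066
for v in (117,309): print('strip',F(ray(f,310,v,.066)))
E
```

```text
((281.4693603515625, 227.61114501953125), (74.38847351074219, 77.33238983154297), 89.84374237060547) [-0.023   0.0018]
bar [ 272  195   19   83 1158]
[-0.0227  0.0304] [-0.0229 -0.0233] [-0.0231 -0.0362]
cam [-0.0214  0.0748] 0.2902457067335022
strip [-0.0039  0.0737]
strip [-0.0007 -0.0727]
```

The stud axis is at (-0.023, 0.0017), within 0.5 mm of the tool. Next I descend and close on the bar.

>>> send_rows --xyz '[[0,0,0.5],[0,0,0.5],[0,0,0.5],[0,0,0.5],[0,0,0.5]]' --delta_rot '[[0,0,0],[0,0,0],[0,0,0],[0,0,0],[0,0,0]]' --grip '[45,45,45,45,45]'

```text
clock: 8.7
tool_pos: [0.5611, -0.0136, 0.0857]
orientation: [0.653, 0.757, -0.0, -0.0]
wrist_force: [-0.3, -0.1, 0.9]
grip_width: 0.446
grasp_force: 0.0
```

>>> send_rows --xyz '[[0,0,0],[0,0,0],[0,0,0],[0,0,0],[0,0,0]]' --delta_rot '[[0,0,0],[0,0,0],[0,0,0],[0,0,0],[0,0,0]]' --grip '[0,0,0,0,0]'

```text
clock: 9.2
tool_pos: [0.5617, -0.0136, 0.0865]
orientation: [0.653, 0.757, -0.0, -0.0]
wrist_force: [-1.2, -1.1, -1.7]
grip_width: 0.125
grasp_force: 60.1
```

```bash
python3 - <<'E'
from h import *
where()
E
```

```text
feeder [-0.0237  0.0014  0.0865] a 98.47 F [-1.2 -1.1 -1.7] M [-0.04  0.24 -0.04] t 9.2 w 0.125 j6 -0.38
```

>>> send_rows --xyz '[[0,0,0.1],[0,0,0.1],[0,0,0.1],[0,0,0.1],[0,0,0.1]]' --delta_rot '[[0,0,0],[0,0,0],[0,0,0],[0,0,0],[0,0,0]]' --grip '[0,0,0,0,0]'

```text
clock: 9.7
tool_pos: [0.5624, -0.0135, 0.075]
orientation: [0.653, 0.757, 0.001, 0.001]
wrist_force: [-1.1, 2.1, 10.5]
grip_width: 0.121
grasp_force: 62.0
```

```bash
python3 - <<'E'
from h import *
where()
E
```

```text
feeder [-0.0229  0.0013  0.075 ] a 98.47 F [-1.1  2.1 10.5] M [ 0.29  0.51 -0.03] t 9.7 w 0.121 j6 -0.38
```

>>> send_rows --xyz '[[0,0,0.04],[0,0,0.04],[0,0,0],[0,0,0],[0,0,0]]' --delta_rot '[[0,0,0],[0,0,0],[0,0,0],[0,0,0],[0,0,0]]' --grip '[0,0,0,0,0]'

```text
clock: 10.2
tool_pos: [0.5629, -0.0135, 0.0738]
orientation: [0.653, 0.757, 0.001, 0.002]
wrist_force: [-1.9, 2.8, 14.8]
grip_width: 0.127
grasp_force: 62.6
```

```bash
python3 - <<'E'
from h import *
where()
E
```

```text
feeder [-0.0224  0.0013  0.0738] a 98.47 F [-1.9  2.8 14.8] M [ 0.39  0.47 -0.07] t 10.2 w 0.127 j6 -0.38
```

The stud is at its bottom stop. Now I turn it clockwise, +z about the tool.

>>> send_rows --xyz '[[0,0,0],[0,0,0],[0,0,0],[0,0,0],[0,0,0]]' --delta_rot '[[0,0,0.025],[0,0,0.03],[0,0,0.03],[0,0,0.03],[0,0,0.03]]' --grip '[0,0,0,0,0]'

```text
clock: 10.7
tool_pos: [0.5635, -0.0134, 0.0738]
orientation: [0.808, 0.589, 0.002, 0.002]
wrist_force: [0.0, 2.5, 12.2]
grip_width: 0.124
grasp_force: 62.2
```

```bash
python3 - <<'E'
from h import *
where()
E
```

```text
feeder [-0.0218  0.0012  0.0738] a 72.15 F [ 0.   2.5 12.2] M [ 0.46 -0.04  0.05] t 10.7 w 0.124 j6 0.08
```

>>> send_rows --xyz '[[0,0,0],[0,0,0],[0,0,0],[0,0,0],[0,0,0]]' --delta_rot '[[0,0,0.034],[0,0,0.034],[0,0,0.034],[0,0,0.034],[0,0,0.034]]' --grip '[0,0,0,0,0]'

```text
clock: 11.2
tool_pos: [0.5639, -0.0138, 0.0739]
orientation: [0.935, 0.354, 0.003, 0.002]
wrist_force: [1.9, 0.1, 11.7]
grip_width: 0.127
grasp_force: 62.1
```

>>> send_rows --xyz '[[0,0,0],[0,0,0],[0,0,0],[0,0,0],[0,0,0]]' --delta_rot '[[0,0,0.034],[0,0,0.034],[0,0,0.034],[0,0,0.034],[0,0,0.034]]' --grip '[0,0,0,0,0]'

```text
clock: 11.7
tool_pos: [0.5641, -0.0144, 0.0739]
orientation: [0.995, 0.095, 0.003, 0.001]
wrist_force: [1.8, -2.5, 9.6]
grip_width: 0.125
grasp_force: 61.9
```

```bash
python3 - <<'E'
from h import *
where()
E
```

```text
feeder [-0.0214  0.0001  0.0739] a 10.91 F [ 1.8 -2.5  9.6] M [-0.46 -0.29  0.02] t 11.7 w 0.125 j6 1.15
```

>>> send_rows --xyz '[[0,0,0],[0,0,0],[0,0,0],[0,0,0],[0,0,0]]' --delta_rot '[[0,0,0.01],[0,0,0.008],[0,0,0.005],[0,0,0],[0,0,0]]' --grip '[0,0,0,0,0]'

```text
clock: 12.2
tool_pos: [0.5641, -0.0145, 0.0739]
orientation: [0.998, 0.062, 0.003, 0.001]
wrist_force: [2.1, -2.3, 10.7]
grip_width: 0.128
grasp_force: 62.1
```

```bash
python3 - <<'E'
from h import *
where()
E
```

```text
feeder [-0.0214  0.0001  0.0739] a 7.07 F [ 2.1 -2.3 10.7] M [-0.44 -0.35  0.47] t 12.2 w 0.128 j6 1.21
```

The moment rises at 91°, so the stud is at its stop. I ease up into the notch, then release and rise.

>>> send_rows --xyz '[[0,0,-0.06],[0,0,-0.06],[0,0,-0.06],[0,0,0],[0,0,0]]' --delta_rot '[[0,0,0],[0,0,0],[0,0,0],[0,0,0],[0,0,0]]' --grip '[0,0,0,0,0]'

```text
clock: 12.7
tool_pos: [0.564, -0.0145, 0.0782]
orientation: [0.998, 0.062, 0.003, 0.001]
wrist_force: [2.5, -2.6, 8.2]
grip_width: 0.125
grasp_force: 61.9
```

```bash
python3 - <<'E'
from h import *
where()
E
```

```text
feeder [-0.0216  0.0001  0.0782] a 7.07 F [ 2.5 -2.6  8.2] M [-0.45 -0.33  0.38] t 12.7 w 0.125 j6 1.21
```

>>> send_rows --xyz '[[0,0,0],[0,0,0],[0,0,0],[0,0,0],[0,0,0]]' --delta_rot '[[0,0,0],[0,0,0],[0,0,0],[0,0,0],[0,0,0]]' --grip '[20,30,40,45,45]'

```text
clock: 13.2
tool_pos: [0.5617, -0.0135, 0.0762]
orientation: [0.998, 0.061, -0.0, -0.0]
wrist_force: [-1.0, -0.0, 0.1]
grip_width: 0.454
grasp_force: 0.0
```

>>> send_rows --xyz '[[0,0,-0.6],[0,0,-1],[0,0,-1],[0,0,-1],[0,0,-1]]' --delta_rot '[[0,0,0],[0,0,0],[0,0,0],[0,0,0],[0,0,0]]' --grip '[45,45,45,45,45]'

```text
clock: 13.7
tool_pos: [0.5616, -0.0135, 0.1923]
orientation: [0.998, 0.061, -0.0, -0.0]
wrist_force: [0.7, 0.2, 0.7]
grip_width: 0.445
grasp_force: 0.0
```

```bash
python3 - <<'E'
from h import *
where()
f=grab('wrist'); g=grab('side')
a=cv2.cvtColor(f['img'],cv2.COLOR_RGB2BGR); b=cv2.resize(cv2.cvtColor(g['img'],cv2.COLOR_RGB2BGR)[180:320,220:430],(630,420))
cv2.imwrite('pics/fin.png',cv2.resize(np.hstack([a,b]),(800,282)))
E
```

```text
feeder [-0.0238  0.0015  0.1923] a 7.03 F [0.7 0.2 0.7] M [-0.02 -0.06  0.03] t 13.7 w 0.445 j6 1.21
```

View pics/fin.png

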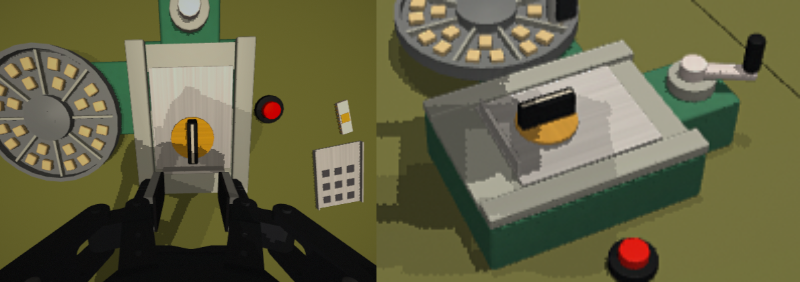

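The final view shows the cover shut and the bar along the slide. The flange is low, having risen 4.3 mm into its notch. The gripper is clear and the other items are undisturbed, so I hand in.

```bash
python3 -c "
from plant import r
print(r.hand_in())"
```

```text
the job is handed in; nothing more can be done
None
```

The job is handed in: I pushed the cover to its stop, pushed the stud in, turned it clockwise about 90° until it sprang up into its notch, and let go. The gripper is clear and the carousel, power button, chassis plate and chip carrier look undisturbed; the hand-in returned no verdict.

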